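# Bed a seal stone down on its support strips

### The arm

A 6-joint arm with a two-finger parallel gripper is mounted at the origin on the work surface. World frame = base frame: x ahead of the robot, y to its left, z up, the work surface at z = 0. Lengths are in mm, angles in rad, forces in N, time in s.
With the tool pointing down it reaches from about 275 to 750 mm from the base axis. Payload 10.2 kg.
Tool frame: the origin (TCP) lies on the centre line of the jaws, within the pads' length; the fingertips stand 17 mm ahead of it and the grasp point (between the pads) lies 2 mm behind it; z points along the fingers, y is the line along which they close (so a half turn about z gives the same grasp; the last joint's range is limited). The gripper opens to 85 mm and grips with 20 to 120 N. Pads are 22 mm wide; open, the fingers measure 114 mm over their backs; the gripper's body (76 mm by 85 mm) begins 54 mm behind the grasp point. The pads swing forward as they close: fully open they stand 13 mm farther back than shut.
Start: joints at [0.944, 0.313, 1.498, -0, 1.331, -0.223], TCP at [206.294, 482.778, 248.294] pointing down, gripper open.
Joint ranges: [-2.94, 2.94], [-0.97, 2.17], [0.19, 2.56], [-1.23, 4.37], [0.02, 3.11], [-2.88, 2.88]. Speed limits (rad/s): [2.39, 2.39, 3.01, 3.14, 3.14, 3.14].

### API

Orientations are given as a unit quaternion [w, x, y, z].
In Python, from rig import ctrl gives the robot as it stands. The module is installed in compiled form; this text tells all that it offers.
- The arm moves only by the shell command python3 -m jog 'ROWS' [FORCE]. ROWS is JSON, a list of rows, each an object with "delta_pos": the shift along the world's x, y, z in mm, a list of three; "angular": the turn, a rotation vector about the world's x, y, z in rad, a list of three; "fingers": the opening, from 0 (shut) to 1 (fully open). In form: [{"delta_pos": [tx, ty, tz], "angular": [rx, ry, rz], "fingers": fingers}, ...]. A call has 1 to 10 rows; each row is the pose to reach, as a shift and turn from the pose commanded when the call began; what a row does not reach only later rows make up. A row lasts 1/8 s, in which the tool goes at most 62.5 mm and 10.7 degrees, less where a joint would pass 70% of its speed; a pose out of reach is approached as far as the arm can. A call with a gripper value outside its range is refused whole. The fingers move at their own pace and stop on an object; FORCE is the grip in N (left out, the last holds). Time passes only in rows, so rows that repeat a pose let the fingers close. It gives the time, the measured TCP pose, the force, the opening and the grip force at its end, in the units of the state.
- ctrl.sense(): the state, without advancing time (a new reading comes with each control period).
- ctrl.capture(name): name is "scene" or "top" or "wrist"; returns a dict with "pixels" (400x640x3 uint8, blue, green, red), "fx", "fy", "cx", "cy" (pixels), "dist" ([k1, k2, p1, p2, k3] as OpenCV has them; the pictures are not rectified), "R" (3x3) and "t" (3): a world point X has camera coordinates R X + t. Camera axes: x right, y down, z forward; pixel columns grow to the right and rows downward; lengths in mm; the calibration is good to about 2 mm. A picture is of the moment at which its call begins. There is no depth.
- ctrl.finish_job(): hands the job in; it is judged then, once.
The state is a dict: "time_s": time; "joints": joint angles; "dq": joint speeds; "tau": joint torques, N m; "eef_pos": TCP position; "ee_rot": TCP orientation; "force": force on the tool from outside, world axes, zero at the start; "wrist_torque": the same for the moment, N m; "grip_width": opening from 0.0 (shut) to 1.0 (fully open); "grip_force": force on a finger pad.
Only numpy, scipy, OpenCV 4.12 (cv2) and the standard library are available. Lean on these libraries where they do the work, as an engineer would, in place of code of your own. Each camera call takes 0.05 s, during which the arm holds its last target. There are 200 camera calls.

### The job

The seal stone in the little vise is still standing clear of the two steel strips that should carry it, and the strips stick out towards you. Push both strips all the way in under the stone to the end stop, then press or tap the stone down with shut fingers until it is bedded so firmly on both strips that neither slides any more. Be gentle, because the stone chips if it is pushed harder than 25 N; let go of everything at the end and leave the abacus, tumbler, sharpener and pencil box alone.

Things in the scene. Friction and masses are not known exactly. Their poses are not given: they have to be found in the camera images.
- vise: Grey and steel seal-carving vise fixed to the table. Origin: under the middle of its channel, at table height; x runs along the channel from the open loading end (-x, towards the robot) to the end stop, z up. Base x -70 to +60 mm, y -85 to +45, top (channel floor) z = 20. A rib 10 wide, 6 high along the middle leaves a 13.5 mm lane for a strip on each side. A screw reaches y = -113, z = 50.
- jaw_mid (a point): Point midway between the two jaws at the height of their tops, 55 mm above the table; axes as the vise. Jaws 70 mm long (x), 20 mm thick, 37 mm apart.
- stop (a point): Middle of the near face of the end stop, a bar across the channel floor, at x = +45 mm in the vise's frame, top 34 mm above the table; this point is on the channel floor, 20 mm above the table.
- stone: Pale stone block 50 (x) x 36 (y) x 39 mm high, on a cork pad glued to its underside and 6 to 11 mm thick (not measured); together 0.17 to 0.28 kg. Gripped by the jaws, it slides only up and down. Origin: on its axis, 45 mm below its top; axes as the vise. The pad starts 2 to 11 mm above the strips; on them it stops within a fraction of a mm (10 or more N per mm).
- stone_top (a point): Centre of the stone's flat top; bedded, it is 75 to 80 mm above the table. Jaw friction holds the stone: 3 to 6 N of push moves it down, plus 0.6 N per 10 mm/s. Once it is down, a steady last push of 10 to 20 N leaves it jammed on the strips by jaw friction when let go; under 8 N may not. It chips above 25 N: on the seat go at 5 mm/s or less.
- strip_a: Steel strip 130 (x) x 10 x 10 mm, 100 g, loose on the channel floor in the lane on the vise's +y side (11.5 mm off the middle), along the vise's x. Origin: centre of its underside. Pulled out 12 to 32 mm towards the robot, slides easily. Home (rear end on the stop) its origin is at x = -20 mm in the vise's frame and its front end sticks out 15 mm in front of the base, over the bare table.
- strip_b: The second strip, the same in every way, in the -y lane (11.5 mm off the middle).
- abacus: Dark wooden abacus with red beads, lying flat, 110 x 280 x 22 mm, loose. Origin: centre of the underside. Leave alone.
- tumbler: Empty stainless steel tumbler, 72 mm across, 110 mm high, loose. Origin: centre of the underside. Leave alone.
- sharpener: Green plastic pencil sharpener, 50 x 34 x 40 mm, loose. Origin: centre of the underside. Leave alone.
- pencil_box: Closed tin pencil box, 77 x 202 x 26 mm, loose. Origin: centre of the underside. Leave alone.
Not all that is in view belongs to the job. What is shaped like the strip_a but orange is not meant.

How it is judged (in metres and radians):
On the way, in this order (a step that is already met when the one before it is completed fails the run):
1. both strips are home at the end stop (within 4 mm) while the stone is still clear of them (x of each of strip_a, strip_b in the frame of vise above -0.024 m and z of each of strip_a, strip_b in the frame of vise below 0.023 m and contact force between stone and strip_a below 0.05 N and contact force between stone and strip_b below 0.05 N), for 0.1 s.
2. the stone is bedded on both strips and, with the robot off it, presses on each with more than 1.5 N (x of each of strip_a, strip_b in the frame of vise above -0.024 m and z of each of strip_a, strip_b in the frame of vise below 0.023 m and contact force between stone and strip_a above 1.5 N and contact force between stone and strip_b above 1.5 N and contact force between each of the fingers, the arm and stone below 0.05 N), for 0.3 s.
At the end, for the whole second after the job is handed in: Both strips lie on the channel floor within 4 mm of the end stop; the stone is down on both and stays jammed, pressing on each strip with more than 1.5 N, so that neither slides (x of each of strip_a, strip_b in the frame of vise above -0.024 m and z of each of strip_a, strip_b in the frame of vise below 0.023 m and contact force between stone and strip_a above 1.5 N and contact force between stone and strip_b above 1.5 N); the robot touches nothing.
It fails at once if the stone is pushed harder than 25 N (contact force between any of the fingers, the arm and stone above 25 N).
It fails at once if the abacus is moved by more than 20 mm (distance of abacus from where it was at the start of the episode above 0.02 m).
It fails at once if the tumbler is moved by more than 20 mm (distance of tumbler from where it was at the start of the episode above 0.02 m).
It fails at once if the sharpener is moved by more than 20 mm (distance of sharpener from where it was at the start of the episode above 0.02 m).
It fails at once if the pencil box is moved by more than 20 mm (distance of pencil_box from where it was at the start of the episode above 0.02 m).
It also fails if it takes over 56 s, if anything falls off the work surface, if the arm or the gripper's body presses on something with over 40 N, if the wrist force passes 120 N, or if a joint passes its speed limit or range.

## Working session

There is one attempt and no reset: what is moved stays moved. The work goes in short steps, Python scripts to look and compute and a shell command to move; the robot and the scene stay as the last step left them, time stands still between calls to the robot, and variables do not carry over. Pictures are saved under pics/ and viewed, at most 10 in all, crops included, and the job is handed in when it is done.

```bash
mkdir -p pics
python3 - <<'E'
from rig import ctrl
import cv2
for n in ("scene","top"):
    c=ctrl.capture(n); cv2.imwrite(f"pics/{n}0.png",c["pixels"])
    import numpy as np
    print(n,c["fx"],c["fy"],c["cx"],c["cy"],c["dist"],np.round(c["R"],3).tolist(),np.round(c["t"],1).tolist())
print(ctrl.sense())
E
```

```text
scene 419.8088244497405 419.8088244497405 320.9784774278417 194.3861391613579 [0.02465948 0.         0.         0.         0.        ] [[-0.229, 0.973, -0.005], [0.763, 0.177, -0.621], [-0.604, -0.146, -0.784]] [163.4, -411.4, 1666.8]
top 407.6664898392799 407.6664898392799 315.8184835877691 200.66903312252379 [-0.06424149  0.          0.          0.          0.        ] [[-0.029, -0.999, -0.022], [-0.994, 0.031, -0.108], [0.108, 0.019, -0.994]] [-7.9, 600.9, 948.7]
{'time_s': 0.1, 'joints': array([ 9.43601503e-01,  3.13383040e-01,  1.49834537e+00,  1.17038258e-06,
        1.33099764e+00, -2.23402577e-01]), 'dq': array([-0.00022289, -0.00207216, -0.00204449, -0.0008718 ,  0.00044371,
        0.0030414 ]), 'tau': array([ 1.61530821e-03, -4.12903547e+01, -2.60135776e+01, -2.28341132e-04,
        3.11723721e-03,  8.44684450e-05]), 'eef_pos': array([206.16586986, 482.60302831, 247.80385112]), 'ee_rot': array([-2.34333122e-04,  2.00527404e-01,  9.79687930e-01, -5.15979110e-04]), 'force': array([-1.03320853,  0.66043611,  0.51121579]), 'wrist_torque': array([-0.01772176,  0.03693555, -0.01217516]), 'grip_force': 0.0, 'grip_width': 0.9972396363340188}
```

View pics/scene0.png

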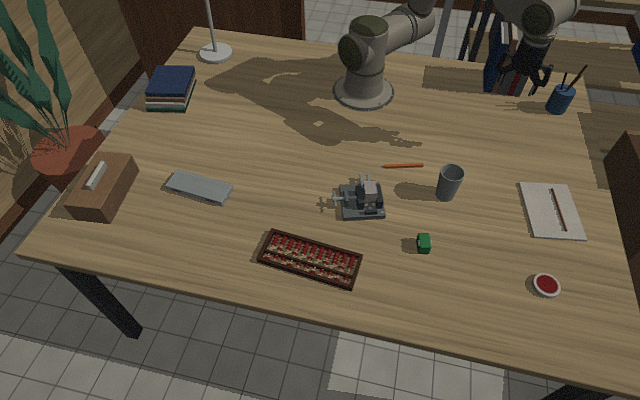

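View pics/top0.png

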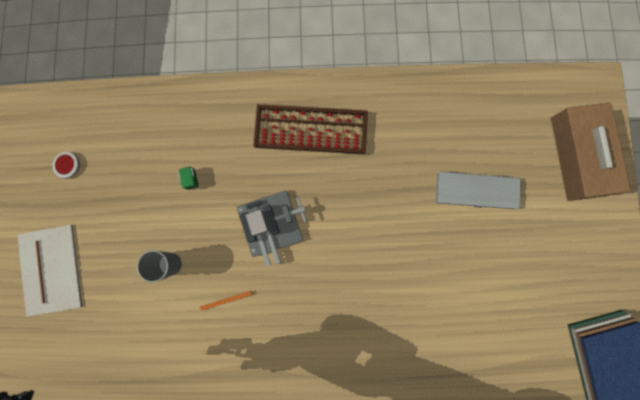

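The vise sits in the top view around (270,222), with the strips towards (272,258). The orange decoy is at (228,300), the tumbler at (155,266) and the sharpener at (188,178). I'll zoom in on the vise next.

Run:
```python
import cv2
a=cv2.imread("pics/top0.png")[180:275,225:325]
b=cv2.resize(a,None,fx=6,fy=6,interpolation=cv2.INTER_CUBIC)
cv2.imwrite("pics/c1.png",cv2.convertScaleAbs(b,alpha=1.5))
```

```text
(no output)
```

View pics/c1.png

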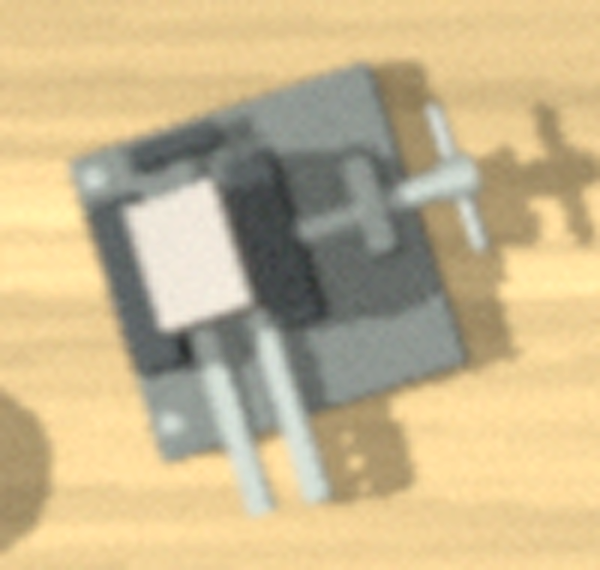

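In the crop (6x, offset 225,180) the base corners are (75,160), (370,65), (465,360) and (168,458). The stone top corners are (125,207), (212,180), (248,305) and (162,332). The strip ends are at about a (260,513) and b (317,500).

```bash
cat > h.py <<'E'
import numpy as np, cv2
from rig import ctrl
def ray(c,uv,z):
    K=np.array([[c["fx"],0,c["cx"]],[0,c["fy"],c["cy"]],[0,0,1]])
    n=cv2.undistortPoints(np.array(uv,float).reshape(-1,1,2),K,np.array(c["dist"]))[:,0]
    R=np.array(c["R"]);t=np.array(c["t"]).ravel()
    o=-R.T@t; d=np.c_[n,np.ones(len(n))]@R
    return o+d*((z-o[2])/d[:,2])[:,None]
def fit(P,Q): # planar pose: Q = Rot P + t
    P=np.array(P,float);Q=Q[:,:2]; p=P-P.mean(0);q=Q-Q.mean(0)
    a=np.arctan2((p[:,0]*q[:,1]-p[:,1]*q[:,0]).sum(),(p*q).sum())
    Rm=np.array([[np.cos(a),-np.sin(a)],[np.sin(a),np.cos(a)]])
    t=Q.mean(0)-Rm@P.mean(0)
    return a,t,Rm,(P@Rm.T+t-Q)
E
python3 - <<'E'
from h import *
c=ctrl.capture("top"); f=lambda L:np.array(L)/6.+[225,180]-0.4
B=ray(c,f([(75,160),(370,65),(465,360),(168,458)]),20)
a,t,R,e=fit([(60,45),(60,-85),(-70,-85),(-70,45)],B);print("base",a,t,e.round(1).tolist())
S=ray(c,f([(125,207),(212,180),(248,305),(162,332)]),84)
a2,t2,_,e2=fit([(25,18),(25,-18),(-25,-18),(-25,18)],S);print("stone",a2,t2,e2.round(1).tolist(), np.linalg.norm(np.diff(S,axis=0),axis=1))
E_=ray(c,f([(260,513),(317,500)]),30)[:,:2];print("strip ends world",E_, "vise",(E_-t)@R)
print("tumbler,decoy z0",ray(c,[(152,267),(228,300)],0))
print(R@[-85,11.5]+t,R@[-85,-11.5]+t)
E
```

```text
base 0.28763756494725595 [550.09427786 109.17115506] [[0.8, 1.9], [2.5, -1.2], [-1.2, -2.3], [-2.1, 1.6]]
stone 0.2712807718820817 [549.71613933 111.29846874] [[-0.0, 0.7], [0.3, -0.5], [0.0, -1.0], [-0.3, 0.8]] [34.7322173  49.62212521 34.1681847 ]
strip ends world [[449.84375773  92.64940656]
 [454.3800393   69.82103466]] vise [[-100.81891824   12.59685222]
 [-102.94512884  -10.58054287]]
tumbler,decoy z0 [[450.34723181 388.23142581   0.        ]
 [365.98234397 196.8668727    0.        ]]
[465.32394672  96.0852482 ] [471.84876245  74.03016307]
```

```bash
python3 -m jog '[{"delta_pos":[221,-408,0],"angular":[0,0,0.684],"fingers":0.15},{"delta_pos":[221,-408,0],"angular":[0,0,0.684],"fingers":0.15},{"delta_pos":[221,-408,0],"angular":[0,0,0.684],"fingers":0.15},{"delta_pos":[221,-408,0],"angular":[0,0,0.684],"fingers":0.15},{"delta_pos":[221,-408,0],"angular":[0,0,0.684],"fingers":0.15},{"delta_pos":[221,-408,0],"angular":[0,0,0.684],"fingers":0.15},{"delta_pos":[221,-408,0],"angular":[0,0,0.684],"fingers":0.15},{"delta_pos":[221,-408,0],"angular":[0,0,0.684],"fingers":0.15},{"delta_pos":[221,-408,0],"angular":[0,0,0.684],"fingers":0.15},{"delta_pos":[221,-408,0],"angular":[0,0,0.684],"fingers":0.15}]' 20
python3 - <<'E'
from h import *
c=ctrl.capture("wrist");cv2.imwrite("pics/w1.png",c["pixels"]);R=np.array(c["R"]);print(-R.T@np.array(c["t"]),R.round(2).tolist(),ctrl.sense()["ee_rot"])
E
```

```text
time_s: 1.4
eef_pos: [427.0, 75.1, 248.1]
ee_rot: [-0.0, -0.14, 0.99, 0.0]
force: [-0.2, 0.6, 0.2]
grip_width: 0.152
grip_force: 0.0
[364.06412382  56.33262281 372.48064686] [[-0.28, 0.96, 0.0], [0.93, 0.27, 0.26], [0.25, 0.07, -0.97]] [-2.32524729e-04 -1.40134386e-01  9.90132450e-01  1.75915928e-04]
```

View pics/w1.png

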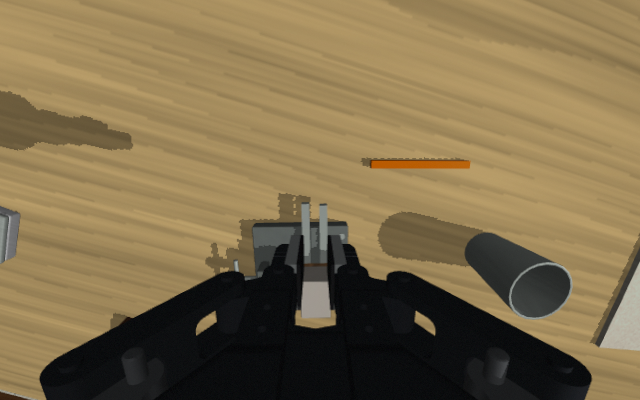

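The wrist view shows the strip ends at b (305.5,203) and a (323.5,204), and the base's near edge from (252,224) to (347,222). The tumbler is well to the right.

Run:
```python
from h import *
c=ctrl.capture("wrist")
im=c["pixels"][185:330,225:365];cv2.imwrite("pics/w2.png",cv2.resize(im,None,fx=4,fy=4,interpolation=cv2.INTER_CUBIC))
E=ray(c,[(305.5,203),(323.5,204)],30)
N=ray(c,[(252.5,223.5),(346,222)],20)
print(E,N, np.linalg.norm(N[1]-N[0]))
```

```text
[[454.65625053  70.52438358  30.        ]
 [449.58443751  92.84956716  30.        ]] [[504.17335054  10.56448695  20.        ]
 [467.57178046 129.7540653   20.        ]] 124.68291991833266
```

View pics/w2.png

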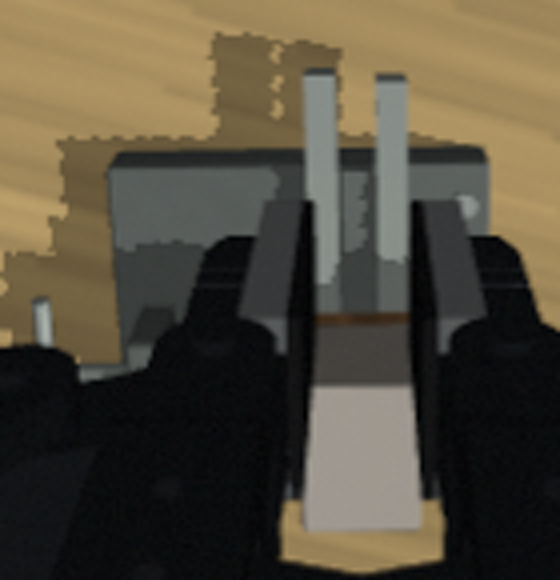

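The crop shows strip b running from (320,73) to (327,270) and strip a from (391,79) to (393,255). The base's near corners are (110,168) and (488,163).

Run:
```python
from h import *
c=ctrl.capture("wrist"); f=lambda L:np.array(L)/4.+[225,185]-.4
P=ray(c,f([(320,73),(327,270),(391,79),(393,255)]),30)
for i in (0,2):
    d=P[i+1]-P[i];print(P[i],P[i+1],np.arctan2(d[1],d[0]))
N=ray(c,f([(110,168),(488,163)]),20);d=N[1]-N[0];print(N,np.linalg.norm(d),np.arctan2(-d[0],d[1]))
a=.28;R=np.array([[np.cos(a),-np.sin(a)],[np.sin(a),np.cos(a)]]).T
for p in [*P,*N]:print((R@(p[:2]-[550,110])).round(1))
```

```text
[454.84061107  69.61457712  30.        ] [519.64104132  90.10041038  30.        ] 0.30619512803494386
[450.47039139  91.81969302  30.        ] [508.33571008 109.69071627  30.        ] 0.29954541989503236
[[508.72748227  11.27644027  20.        ]
 [471.86127193 132.2333438   20.        ]] 126.45034590135144 0.29584362792262187
[-102.6  -12.5]
[-34.7 -10.7]
[-100.7   10. ]
[-40.1  11.2]
[-66.9 -83.5]
[-69.  43.]
```

```bash
python3 -m jog '[{"delta_pos":[0,-1,-55],"angular":[0,0,0.01],"fingers":0.15},{"delta_pos":[0,-1,-110],"angular":[0,0,0.01],"fingers":0.15},{"delta_pos":[0,-1,-165],"angular":[0,0,0.01],"fingers":0.15},{"delta_pos":[0,-1,-195],"angular":[0,0,0.01],"fingers":0.15},{"delta_pos":[0,-1,-213],"angular":[0,0,0.01],"fingers":0.15},{"delta_pos":[0,-1,-213],"angular":[0,0,0.01],"fingers":0.15}]' && python3 -m jog '[{"delta_pos":[3,0.9,0],"angular":[0,0,0],"fingers":0.15},{"delta_pos":[6,1.8,0],"angular":[0,0,0],"fingers":0.15},{"delta_pos":[8,2.4,0],"angular":[0,0,0],"fingers":0.15},{"delta_pos":[10,3,0],"angular":[0,0,0],"fingers":0.15},{"delta_pos":[12,3.6,0],"angular":[0,0,0],"fingers":0.15},{"delta_pos":[14,4.2,0],"angular":[0,0,0],"fingers":0.15},{"delta_pos":[16,4.8,0],"angular":[0,0,0],"fingers":0.15},{"delta_pos":[18,5.4,0],"angular":[0,0,0],"fingers":0.15},{"delta_pos":[20,6,0],"angular":[0,0,0],"fingers":0.15},{"delta_pos":[20,6,0],"angular":[0,0,0],"fingers":0.15}]'
python3 - <<'E'
from h import *
c=ctrl.capture("wrist")
im=c["pixels"][185:330,225:365];cv2.imwrite("pics/w3.png",cv2.resize(c["pixels"],None,fx=1,fy=1))
E
```

```text
time_s: 2.3
eef_pos: [426.5, 74.6, 34.7]
ee_rot: [-0.001, -0.145, 0.989, 0.0]
force: [0.1, 0.0, 0.7]
grip_width: 0.151
grip_force: 0.0
time_s: 3.55
eef_pos: [447.5, 79.8, 35.3]
ee_rot: [0.0, -0.145, 0.989, -0.0]
force: [0.6, -0.2, 0.3]
grip_width: 0.149
grip_force: 0.0
```

View pics/w3.png

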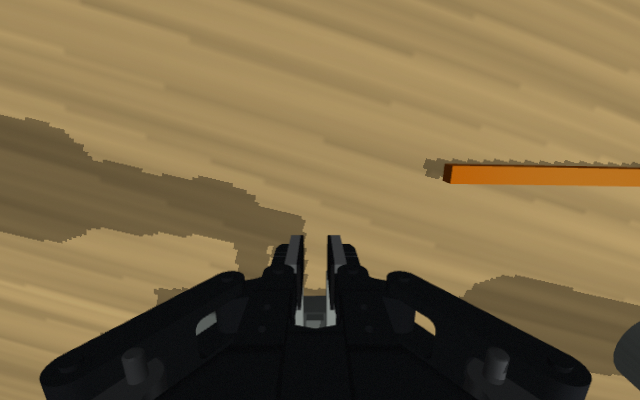

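The fingers straddle both strips, with their leading faces about 11 mm from home. I'll carry on until the force rises.

```bash
python3 -m jog '[{"delta_pos":[2,0.6,0],"angular":[0,0,0],"fingers":0.15},{"delta_pos":[4,1.2,0],"angular":[0,0,0],"fingers":0.15},{"delta_pos":[5.5,1.6,0],"angular":[0,0,0],"fingers":0.15},{"delta_pos":[7,2.1,0],"angular":[0,0,0],"fingers":0.15},{"delta_pos":[8,2.4,0],"angular":[0,0,0],"fingers":0.15}]'; python3 -m jog '[{"delta_pos":[0.7,0.2,0],"angular":[0,0,0],"fingers":0.15},{"delta_pos":[1.5,0.4,0],"angular":[0,0,0],"fingers":0.15}]';  python3 -m jog '[{"delta_pos":[0.7,0.2,0],"angular":[0,0,0],"fingers":0.15},{"delta_pos":[1,0.3,0],"angular":[0,0,0],"fingers":0.15}]'
```

```text
time_s: 4.22
eef_pos: [455.4, 82.2, 35.3]
ee_rot: [-0.0, -0.145, 0.989, -0.0]
force: [-1.3, -0.2, 0.3]
grip_width: 0.15
grip_force: 0.7
time_s: 4.47
eef_pos: [456.8, 82.6, 35.3]
ee_rot: [-0.0, -0.145, 0.989, 0.0]
force: [-1.3, -0.3, -0.1]
grip_width: 0.151
grip_force: 0.5
time_s: 4.72
eef_pos: [457.8, 82.9, 35.3]
ee_rot: [0.0, -0.145, 0.989, -0.0]
force: [-1.7, 0.1, 0.2]
grip_width: 0.152
grip_force: 0.5
```

```bash
for i in 1 2; do python3 -m jog '[{"delta_pos":[0.7,0.2,0],"angular":[0,0,0],"fingers":0.15},{"delta_pos":[1,0.3,0],"angular":[0,0,0],"fingers":0.15}]' | egrep 'eef|force'; done
```

```text
eef_pos: [458.9, 83.2, 35.3]
force: [-0.7, -1.4, 0.0]
grip_force: 0.5
eef_pos: [459.9, 83.5, 35.3]
force: [-1.6, 0.2, 0.6]
grip_force: 0.5
```

```bash
python3 -m jog '[{"delta_pos":[0.5,0.15,0],"angular":[0,0,0],"fingers":0.15},{"delta_pos":[1,0.3,0],"angular":[0,0,0],"fingers":0.15}]' | egrep 'eef|force'; python3 -m jog '[{"delta_pos":[0.5,0.15,0],"angular":[0,0,0],"fingers":0.15},{"delta_pos":[1,0.3,0],"angular":[0,0,0],"fingers":0.15}]' | egrep 'eef|force'
```

```text
eef_pos: [460.2, 83.7, 35.2]
force: [-6.6, -2.5, 4.2]
grip_force: 3.3
eef_pos: [460.3, 83.8, 35.2]
force: [-11.3, -5.5, 9.2]
grip_force: 6.3
```

Contact with the stop. I'll back off, rise and look from above.

```bash
python3 -m jog '[{"delta_pos":[-8,-2.4,0],"angular":[0,0,0],"fingers":0.15},{"delta_pos":[-25,-7.5,0],"angular":[0,0,0],"fingers":0.15},{"delta_pos":[-30,-9,40],"angular":[0,0,0],"fingers":0},{"delta_pos":[-30,-9,100],"angular":[0,0,0],"fingers":0},{"delta_pos":[-30,-9,160],"angular":[0,0,0],"fingers":0},{"delta_pos":[-30,-9,200],"angular":[0,0,0],"fingers":0},{"delta_pos":[-30,-9,200],"angular":[0,0,0],"fingers":0}]'
python3 - <<'E'
from h import *
c=ctrl.capture("wrist")
im=c["pixels"][165:330,225:385];cv2.imwrite("pics/w4.png",cv2.resize(im,None,fx=3.5,fy=3.5,interpolation=cv2.INTER_CUBIC))
E
```

```text
time_s: 6.6
eef_pos: [432.9, 75.0, 237.9]
ee_rot: [0.003, -0.145, 0.989, -0.001]
force: [-1.0, -0.6, -1.2]
grip_width: -0.001
grip_force: 0.0
```

View pics/w4.png

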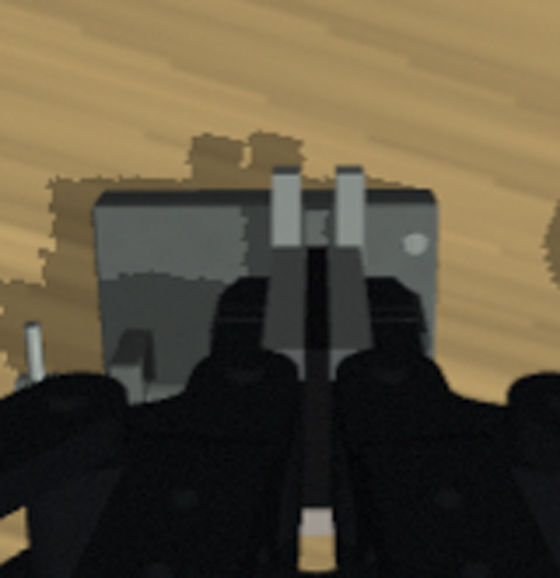

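Both strip ends are level at (286,172) and (350,172) in the crop and stick out only about 15 mm, so they're home. Next I'll go over the stone.

```bash
python3 -m jog '[{"delta_pos":[50,15,0],"angular":[0,0,0],"fingers":0},{"delta_pos":[100,30,0],"angular":[0,0,0],"fingers":0},{"delta_pos":[118,36,0],"angular":[0,0,0],"fingers":0},{"delta_pos":[118,36,-55],"angular":[0,0,0],"fingers":0},{"delta_pos":[118,36,-100],"angular":[0,0,0],"fingers":0},{"delta_pos":[118,36,-112],"angular":[0,0,0],"fingers":0},{"delta_pos":[118,36,-112],"angular":[0,0,0],"fingers":0}]'
```

```text
time_s: 7.52
eef_pos: [549.8, 111.0, 123.2]
ee_rot: [-0.0, -0.145, 0.989, 0.0]
force: [-0.0, -0.4, 1.2]
grip_width: 0.002
grip_force: 0.0
```

```bash
python3 -m jog '[{"delta_pos":[0,0,-3],"angular":[0,0,0],"fingers":0},{"delta_pos":[0,0,-6],"angular":[0,0,0],"fingers":0},{"delta_pos":[0,0,-9],"angular":[0,0,0],"fingers":0},{"delta_pos":[0,0,-11],"angular":[0,0,0],"fingers":0},{"delta_pos":[0,0,-12],"angular":[0,0,0],"fingers":0},{"delta_pos":[0,0,-13],"angular":[0,0,0],"fingers":0}]' | egrep 'eef|force'; python3 -m jog '[{"delta_pos":[0,0,-1],"angular":[0,0,0],"fingers":0},{"delta_pos":[0,0,-2],"angular":[0,0,0],"fingers":0},{"delta_pos":[0,0,-3],"angular":[0,0,0],"fingers":0}]' | egrep 'eef|force'
```

```text
eef_pos: [549.8, 111.1, 110.3]
force: [0.0, -0.7, 0.8]
grip_force: 0.0
eef_pos: [549.8, 111.1, 107.2]
force: [0.6, -0.3, -0.4]
grip_force: 0.0
```

```bash
python3 -m jog '[{"delta_pos":[0,0,-0.6],"angular":[0,0,0],"fingers":0},{"delta_pos":[0,0,-1.2],"angular":[0,0,0],"fingers":0},{"delta_pos":[0,0,-1.8],"angular":[0,0,0],"fingers":0}]' | egrep 'eef|force'
```

```text
eef_pos: [549.8, 111.1, 105.5]
force: [-0.7, 0.6, 0.1]
grip_force: 0.0
```

Noise is about ±1 N and there's no contact yet. I'll go on at 5 mm/s.

```bash
python3 -m jog '[{"delta_pos":[0,0,-0.6],"angular":[0,0,0],"fingers":0},{"delta_pos":[0,0,-1.2],"angular":[0,0,0],"fingers":0},{"delta_pos":[0,0,-1.8],"angular":[0,0,0],"fingers":0}]' | egrep 'eef|force'; python3 -m jog '[{"delta_pos":[0,0,-0.5],"angular":[0,0,0],"fingers":0},{"delta_pos":[0,0,-1],"angular":[0,0,0],"fingers":0},{"delta_pos":[0,0,-1.5],"angular":[0,0,0],"fingers":0}]' | egrep 'eef|force'
```

```text
eef_pos: [549.8, 111.1, 103.7]
force: [0.8, 0.3, -0.3]
grip_force: 0.0
eef_pos: [549.8, 111.1, 102.3]
force: [-2.0, -0.7, 4.2]
grip_force: 1.8
```

```bash
python3 -m jog '[{"delta_pos":[0,0,-0.5],"angular":[0,0,0],"fingers":0},{"delta_pos":[0,0,-1],"angular":[0,0,0],"fingers":0}]' | egrep 'eef|force'
```

```text
eef_pos: [549.8, 111.0, 101.4]
force: [-1.6, 0.4, 3.9]
grip_force: 1.9
```

Contact: the stone moves at about 4 N. I'll continue in 1 mm checks.

```bash
python3 -m jog '[{"delta_pos":[0,0,-0.5],"angular":[0,0,0],"fingers":0},{"delta_pos":[0,0,-1],"angular":[0,0,0],"fingers":0}]' | egrep 'eef|^force'; python3 -m jog '[{"delta_pos":[0,0,-0.5],"angular":[0,0,0],"fingers":0},{"delta_pos":[0,0,-1],"angular":[0,0,0],"fingers":0}]' | egrep 'eef|^force'
```

```text
eef_pos: [549.8, 111.1, 100.2]
force: [-1.4, -0.5, 3.4]
eef_pos: [549.8, 111.1, 99.2]
force: [-1.4, -0.6, 3.8]
```

```bash
python3 -m jog '[{"delta_pos":[0,0,-0.5],"angular":[0,0,0],"fingers":0},{"delta_pos":[0,0,-1],"angular":[0,0,0],"fingers":0}]' | egrep 'eef|^force'
```

```text
eef_pos: [549.8, 111.1, 98.2]
force: [-1.3, 0.0, 4.2]
```

```bash
python3 -m jog '[{"delta_pos":[0,0,-0.5],"angular":[0,0,0],"fingers":0},{"delta_pos":[0,0,-1],"angular":[0,0,0],"fingers":0}]' | egrep 'eef|^force'
```

```text
eef_pos: [549.8, 111.1, 97.2]
force: [-1.6, 1.0, 3.9]
```

```bash
python3 -m jog '[{"delta_pos":[0,0,-0.4],"angular":[0,0,0],"fingers":0},{"delta_pos":[0,0,-0.8],"angular":[0,0,0],"fingers":0}]' | egrep 'eef|^force'
```

```text
eef_pos: [549.8, 111.1, 96.4]
force: [-0.3, 0.6, 4.0]
```

```bash
python3 -m jog '[{"delta_pos":[0,0,-0.4],"angular":[0,0,0],"fingers":0},{"delta_pos":[0,0,-0.8],"angular":[0,0,0],"fingers":0}]' | egrep 'eef|^force'
```

```text
eef_pos: [549.8, 111.1, 95.6]
force: [-1.1, 0.5, 4.3]
```

```bash
python3 -m jog '[{"delta_pos":[0,0,-0.3],"angular":[0,0,0],"fingers":0},{"delta_pos":[0,0,-0.5],"angular":[0,0,0],"fingers":0}]' | egrep 'eef|^force'
```

```text
eef_pos: [549.8, 111.1, 95.1]
force: [-0.8, -0.1, 3.7]
```

```bash
python3 -m jog '[{"delta_pos":[0,0,-0.4],"angular":[0,0,0],"fingers":0},{"delta_pos":[0,0,-0.8],"angular":[0,0,0],"fingers":0}]' | egrep 'eef|^force'
```

```text
eef_pos: [549.8, 111.1, 94.3]
force: [-1.1, 0.6, 3.8]
```

```bash
python3 -m jog '[{"delta_pos":[0,0,-0.3],"angular":[0,0,0],"fingers":0},{"delta_pos":[0,0,-0.6],"angular":[0,0,0],"fingers":0}]' | egrep 'eef|^force'
```

```text
eef_pos: [549.8, 111.1, 93.9]
force: [-2.3, 0.6, 6.5]
```

The stone is seating: the force is rising. I'll raise it in small steps to about 15 N.

```bash
python3 -m jog '[{"delta_pos":[0,0,-0.25],"angular":[0,0,0],"fingers":0},{"delta_pos":[0,0,-0.5],"angular":[0,0,0],"fingers":0},{"delta_pos":[0,0,-0.5],"angular":[0,0,0],"fingers":0}]' | egrep 'eef|^force'
```

```text
eef_pos: [549.8, 111.1, 93.9]
force: [-3.3, 0.2, 9.4]
```

```bash
python3 -m jog '[{"delta_pos":[0,0,-0.2],"angular":[0,0,0],"fingers":0},{"delta_pos":[0,0,-0.4],"angular":[0,0,0],"fingers":0},{"delta_pos":[0,0,-0.4],"angular":[0,0,0],"fingers":0}]' | egrep 'eef|^force'
```

```text
eef_pos: [549.9, 111.1, 93.8]
force: [-4.9, -0.3, 13.6]
```

```bash
python3 -m jog '[{"delta_pos":[0,0,-0.15],"angular":[0,0,0],"fingers":0},{"delta_pos":[0,0,-0.3],"angular":[0,0,0],"fingers":0},{"delta_pos":[0,0,-0.3],"angular":[0,0,0],"fingers":0},{"delta_pos":[0,0,-0.3],"angular":[0,0,0],"fingers":0}]' | egrep 'eef|^force'
```

```text
eef_pos: [549.9, 111.1, 93.8]
force: [-5.9, -0.6, 16.7]
```

It's at a steady 17 N, so I'll lift off and look.

```bash
python3 -m jog '[{"delta_pos":[0,0,1],"angular":[0,0,0],"fingers":0},{"delta_pos":[0,0,3],"angular":[0,0,0],"fingers":0},{"delta_pos":[0,0,10],"angular":[0,0,0],"fingers":0},{"delta_pos":[-30,-9,60],"angular":[0,0,0],"fingers":0},{"delta_pos":[-75,-22,110],"angular":[0,0,0],"fingers":0},{"delta_pos":[-115,-36,145],"angular":[0,0,0],"fingers":0},{"delta_pos":[-115,-36,145],"angular":[0,0,0],"fingers":0},{"delta_pos":[-115,-36,145],"angular":[0,0,0],"fingers":0}]'
python3 - <<'E'
from h import *
c=ctrl.capture("wrist")
im=c["pixels"][165:330,225:385];cv2.imwrite("pics/w5.png",cv2.resize(im,None,fx=3.5,fy=3.5,interpolation=cv2.INTER_CUBIC))
E
```

```text
time_s: 14.52
eef_pos: [435.0, 75.1, 237.2]
ee_rot: [-0.0, -0.145, 0.99, 0.0]
force: [0.3, 0.2, -0.6]
grip_width: -0.004
grip_force: 0.0
```

View pics/w5.png

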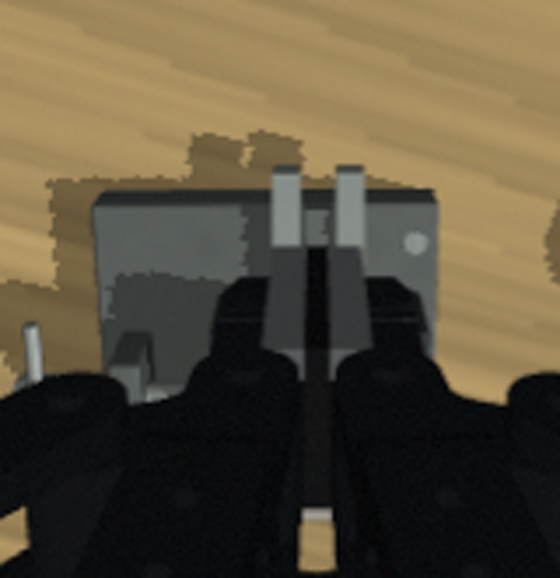

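The strips haven't moved: their ends are still at (286,172) and (350,172). The stone is down and the robot is clear of everything.

```bash
python3 -c "
from rig import ctrl
print(ctrl.finish_job())"
```

```text
the job is handed in; nothing more can be done
None
```

I pushed both strips in to the end stop, pressed the stone down onto them with a steady push of about 17 N, and handed the job in at about 14.6 s with the robot clear; I didn't nudge the strips afterwards to prove the jam, two early nudges went through a shell loop instead of being typed out one by one, and no verdict came back.

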